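Set the sandwich press for an open melt

TASK

Set up the sandwich press so that its lid hovers over the open toast instead of squashing it. Pull the stop post up until its red band is half out of the collar, lock it there by swinging the red cam lever right over to its shut position, then lower the lid gently by its handle until it rests on the post. Leave the toast on the plate and everything else on the worktop undisturbed.

Things in the scene. Friction and masses are not known exactly. Their poses are not given: they have to be found in the camera images.
- press: Sandwich press, black and steel, base 200 x 210 mm, 84 mm high to its ribbed lower plate; it does not move. Origin under the centre of the base (z = 0); x axis to its back (lid hinge), y to its left side seen from its front (side of post, collar and lever), z up. Offsets (mm) below are in this frame. Wall cabinets hang behind it from world x = 0.59, z = 0.49 m: keep the wrist clear of them.
- collar_top (a point): Centre of the top rim of the aluminium clamp collar (38 mm across, z from 32 to 64 mm) through which the post slides, on the left side of the press at (-55, 135, 64) mm.
- post_cap (a point): Centre of the black silicone cap on top of the post, 28 mm across and 22 mm tall, its underside 12 mm above the collar at the lowest setting (cap centre then at z = 87 mm). Pinch it across from above, best with the fingers in front of and behind it (closing along the press's x axis); it moves straight up and down only. 40 mm or more is free to either side in that direction while the lid is up.
- stop_post (a joint): Height of the post in m: 0 = lowest, 0.042 = its upper end. The 12 mm red band on the 16 mm steel rod is hidden in the collar at first; at 0.024 it begins to show, at 0.030 it is half out (the right setting), at 0.036 it is wholly out. A light friction (1 to 3 N) keeps the unlocked post where it is left, but it sinks under the lid's weight unless the lever is shut.
- lever_pivot (a point): Upright pivot axis of the cam lever, on the outer side of the collar at (-55, 188, 48) mm.
- lever_paddle (a point): Point on the red lever's paddle, 68 mm from the pivot, half-way up. The lever reaches 90 mm from the pivot, is 9 to 10 mm thick, and its upright sides span z = 38 to 58 mm. When it is shut the post's cap (top then at z = 128 mm) stands 50 to 60 mm inward of it: keep the gripper's body outward.
- cam_lever (a joint): Lever angle in rad, clockwise from above: 0 = open, pointing out to the left (1.7 rad from the press's x axis towards y); 1.5 = shut on its stop, pointing to the press's back (0.2 rad from its x axis). Push its front side backward with closed fingers about 65 mm from the pivot. From 0.4 the cam bites (up to 7 N there) and springs back if let go; past dead centre at 1.15 it snaps shut and holds.
- lid_hinge (a point): Middle of the lid's hinge axis, at (90, 0, 128) mm; the axis runs along the press's y axis.
- lid_handle (a point): Middle of the lid's black round handle bar (16 mm thick, 110 mm long, parallel to the hinge), 205 mm out from the hinge axis and 14 mm above it when the lid is level. 39 mm is free between the bar and the lid's front edge, so that a finger fits there from above; the bar can turn in a pinch.
- press_lid (a joint): Opening angle of the lid in rad: 0 = level (as it lies on a correctly set post), about 1.25 = open at the start. The lid (0.9 kg) stays up by hinge friction above about 1.1 and falls shut when let go below that. A steel tab on its left side comes down on the post's cap.
- toast_mid (a point): Middle (half-way up) of the open toast, about 120 x 100 x 23 mm, with cheese and tomato, lying on the lower plate. With the lid level it has some 13 mm of air above it.
- mustard_jar: Jar with a red lid, 62 mm across, 90 mm tall, a bystander; origin at the centre of its underside.
- tuna_tin: Food tin, 86 mm across, 40 mm tall, a bystander; origin at the centre of its underside.
- spice_jar_4: Small spice jar, 43 mm across, 85 mm tall, a bystander; origin at the centre of its underside.
- lemon: Lemon, 71 x 53 x 51 mm, a bystander; origin at the centre of its underside.
- teaspoon: Teaspoon, 132 mm long, lying flat, a bystander; origin at the centre of its underside.

How it is judged:
By the outcome, as a careful person would: the job done as asked, in the order asked, and still so for the second after the job is handed in, with the robot touching nothing.
It also fails if it takes over 69 s, if anything falls off the work surface, if the arm or the gripper's body presses on something with over 40 N, if the wrist force passes 120 N, or if a joint passes its speed limit or range.

ROBOT

A 6-joint arm with a two-finger parallel gripper is mounted at the origin on a cart in front of the work surface, level with it; the furniture and walls round the work are solid. World frame = base frame: x ahead of the robot, y to its left, z up, the work surface at z = 0. Lengths are in mm, angles in rad, forces in N, time in s.
With the tool pointing down it reaches from about 400 to 925 mm from the base axis. Payload 12.5 kg.
Tool frame: the origin (TCP) lies midway between the tips of the shut fingers; the grasp point (between the pads) lies 19 mm behind it; z points along the fingers, y is the line along which they close (so a half turn about z gives the same grasp; the last joint's range is limited). The gripper opens to 95 mm and grips with 3 to 60 N. Pads are 20 mm wide; open, the fingers measure 119 mm over their backs; the gripper's body (75 mm by 180 mm) begins 59 mm behind the grasp point.
Start: joints at [1.1, 0.491, 1.559, -0, 1.092, -0.106], TCP at [222.961, 583.897, 214.661] pointing down, gripper open.
Joint ranges: [-3.1, 3.1], [-0.84, 2.19], [0.05, 2.79], [-1.13, 4.28], [0.06, 2.93], [-2.69, 2.69]. Speed limits (rad/s): [2.22, 2.22, 2.79, 3.14, 3.14, 3.14].

INTERFACE

Orientations are given as [roll, pitch, yaw] about the fixed x, y, z axes, in that order (R = Rz(yaw) Ry(pitch) Rx(roll)).
In Python, from cell import state, read_camera, camera_info, env gives the robot as it stands.
- The arm moves only by the tool move_arm, never from a script. Its argument "commands" is a list of rows, each a list of 3 entries, a list of its own where there are three numbers: the shift along the world's x, y, z in cm, then the turn, a rotation vector about the world's x, y, z in degrees, then the opening, from 0 (shut) to 1 (fully open). A call has 1 to 10 rows; each row shifts and turns the commanded pose from where the row before left it; what a row does not reach is not made up. A row lasts 1/10 s, in which the tool goes at most 50 mm and 8.59 degrees, less where a joint would pass 70% of its speed; a pose out of reach is approached as far as the arm can. A call with a gripper value outside its range is refused whole. The fingers move at their own pace and stop on an object; the grip force is fixed at half the most. Time passes only in rows, so rows that do not move let the fingers close. It gives the time, the measured TCP pose, the force, the opening and the grip force at its end, in the units of the state.
- state(): the state, without advancing time (a new reading comes with each control period).
- read_camera(name): name is "side" or "top" or "wrist"; returns the picture (400x640x3 uint8, blue, green, red); there is no depth.
- camera_info(name): a dict with "K" (3x3 intrinsics, pixels), "cam_to_world" (4x4, takes a point from camera to world coordinates). Camera axes: x right, y down, z forward; pixel columns grow to the right and rows downward; lengths in mm; the calibration is good to about 2 mm. A picture is of the moment at which its call begins: read the wrist's pose just before it. camera_info takes no time and is no camera call; for the wrist camera it gives the pose at the moment of the call.
- env.job_done(): hands the job in; it is judged then, once.
The state is a dict: "t": time; "joints": joint angles; "qvel": joint speeds; "tau": joint torques, N m; "eef_pos": TCP position; "tcp_rot": TCP orientation; "ft_force": force on the tool from outside, world axes, zero at the start; "moment": the same for the moment, N m; "opening": opening from 0.0 (shut) to 1.0 (fully open); "grip_force": force on a finger pad.
Only numpy, scipy, OpenCV 4.12 (cv2) and the standard library are available. Lean on these libraries where they do the work, as an engineer would, in place of code of your own. Each camera call takes 0.05 s, during which the arm holds its last target. There are 200 camera calls.

## Working session

There is one attempt and no reset: what is moved stays moved. The work goes in short steps, Python scripts to look and compute and a tool call to move; the robot and the scene stay as the last step left them, time stands still between calls to the robot, and variables do not carry over. Pictures are saved under pics/ and viewed, at most 10 in all, crops included, and the job is handed in when it is done.

Besides the shell and the picture viewer there is one more tool, called as name(argument=value, ...) on one line, values as JSON. move_arm: Moves the arm, as the interface text tells. Its arguments: {"type":"object","properties":{"commands":{"type":"array"}},"required":["commands"]}

```bash
mkdir -p pics; python3 - <<'E'
from cell import state, read_camera, camera_info
import cv2, numpy as np
s=state(); print(s)
for n in ("side","top"):
    i=camera_info(n); print(n,np.round(i["K"],1).tolist(),np.round(i["cam_to_world"],3).tolist())
    cv2.imwrite(f"pics/{n}0.png",read_camera(n))
E
```

```text
{'t': 0.0, 'joints': array([ 1.10043848e+00,  4.91533177e-01,  1.55944906e+00, -1.08130356e-06,
        1.09169080e+00, -1.05620074e-01]), 'qvel': array([-0.00026327,  0.0007466 , -0.00062619,  0.00180837,  0.00071297,
        0.00077525]), 'tau': array([-3.12435359e-04, -6.12643862e+01, -2.58193284e+01,  6.92458847e-02,
        4.81207995e-02, -6.77291882e-05]), 'eef_pos': array([222.82071969, 583.67257603, 214.07827069]), 'tcp_rot': array([-3.14051819e+00, -1.12944758e-04,  2.77685532e+00]), 'ft_force': array([-0.16231689, -0.01363434, -0.30352928]), 'moment': array([ 0.02763951, -0.00234788,  0.01084145]), 'grip_force': 0.0, 'opening': 0.999817746063217}
side [[372.8, 0.0, 320.2], [0.0, 372.8, 206.1], [0.0, 0.0, 1.0]] [[-0.192, -0.682, 0.706, -146.671], [-0.981, 0.142, -0.13, -98.486], [-0.012, -0.718, -0.696, 780.948], [0.0, 0.0, 0.0, 1.0]]
top [[391.2, 0.0, 317.7], [0.0, 391.2, 197.4], [0.0, 0.0, 1.0]] [[-0.016, -0.986, 0.165, 337.108], [-0.999, 0.008, -0.048, -144.405], [0.046, -0.165, -0.985, 1212.409], [0.0, 0.0, 0.0, 1.0]]
```

View pics/top0.png

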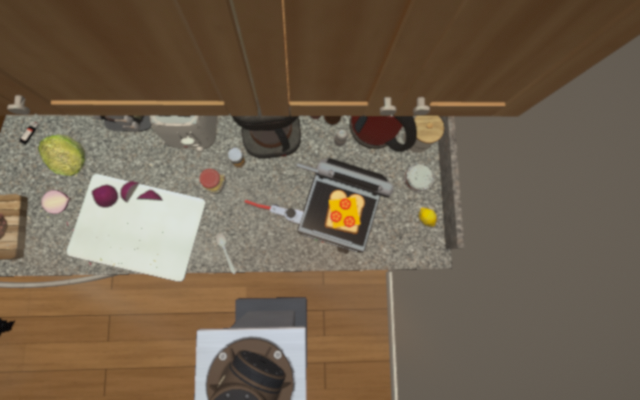

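View pics/side0.png

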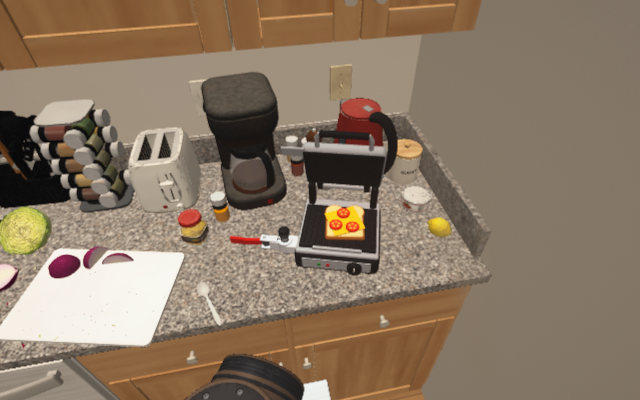

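The top view shows the press at about (340,210), with the cap near (291,213), the red lever tip near (248,204) and the handle bar along (320,165)-(388,188). In the side view the cap is near (284,234) and the lever tip near (232,240). I'll enlarge both.

```bash
python3 - <<'E'
import cv2
a=cv2.imread("pics/top0.png")[150:260,235:400]; cv2.imwrite("pics/top_c.png",cv2.resize(a,None,fx=4.8,fy=4.8,interpolation=cv2.INTER_CUBIC))
a=cv2.imread("pics/side0.png")[125:280,225:395]; cv2.imwrite("pics/side_c.png",cv2.resize(a,None,fx=3.8,fy=3.8,interpolation=cv2.INTER_CUBIC))
E
```

```text
(no output)
```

View pics/top_c.png

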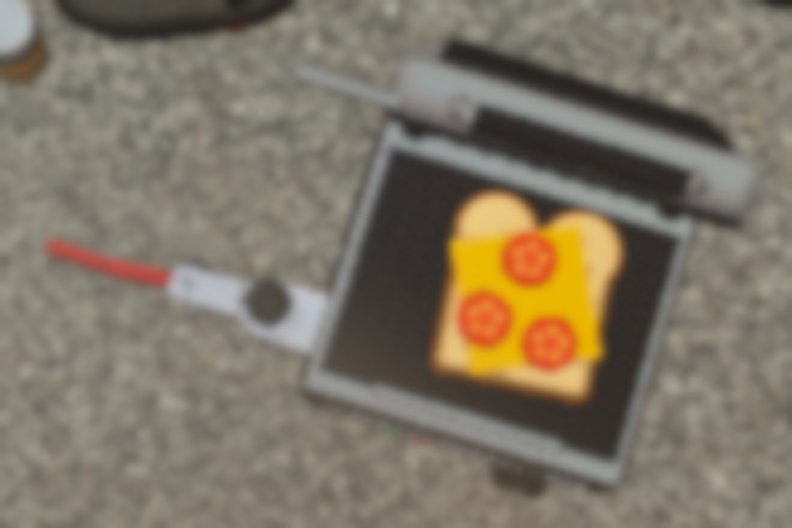

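View pics/side_c.png

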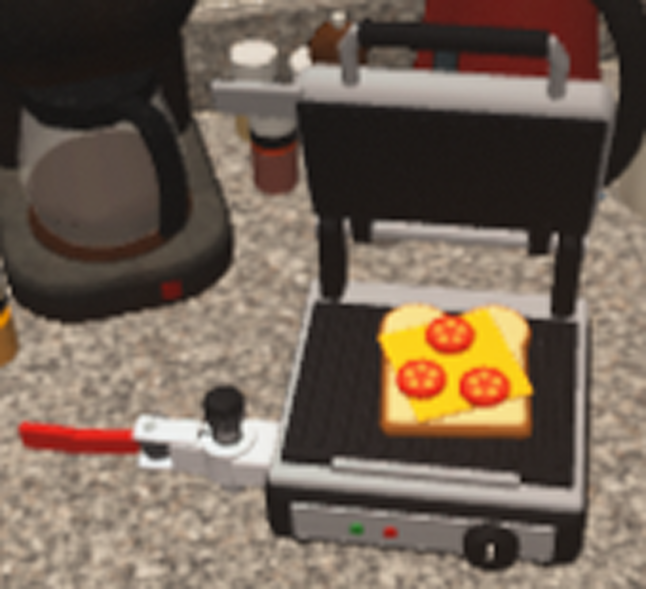

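The enlarged top crop shows the cap at (268,300), pivot at (187,280), lever tip at (48,245) and front corners at (305,388) and (620,485). The side crop shows the cap at (224,410), pivot at (148,430), lever tip at (20,436) and handle bar (358,33)-(550,42). I'll fit the press pose and lid angle to these.

```bash
cat > h.py <<'E'
import numpy as np, cv2
from cell import state, read_camera, camera_info
from scipy.optimize import least_squares
def proj(n,P,info={}):
    i=info.get(n) or camera_info(n); T=np.linalg.inv(i["cam_to_world"]); P=np.atleast_2d(P)
    c=P@T[:3,:3].T+T[:3,3]; p=c@np.array(i["K"]).T; return p[:,:2]/p[:,2:]
def W(p,P):
    c,s=np.cos(p[2]),np.sin(p[2]); P=np.atleast_2d(P).astype(float)
    return P@np.array([[c,s,0],[-s,c,0],[0,0,1]])+[p[0],p[1],0]
def handle(th,y=0): return [90-205*np.cos(th)+14*np.sin(th), y, 128+205*np.sin(th)+14*np.cos(th)]
E
cat > fit.py <<'E'
from h import *
t=lambda a:np.array(a)/4.8+[235,150]-.4
s=lambda a:np.array(a)/3.8+[225,125]-.4
fix=dict(cap=(-55,135,98),piv=(-55,188,62),tip=(-66.6,277.3,50),fl=(-100,105,84),fr=(-100,-105,84))
obs=[("top","cap",t((268,300)),1),("top","piv",t((187,280)),1),("top","tip",t((47,245)),1),("top","fl",t((305,388)),.4),("top","fr",t((620,485)),.4),
("side","capc",s((224,412)),1),("side","piv",s((148,430)),1),("side","tip",s((20,436)),1),("side","fl",s((270,468)),.4),("side","fr",s((585,488)),.4),
("side","hl",s((358,32)),1),("side","hr",s((550,43)),1)]
fix["capc"]=(-55,135,87)
I={n:camera_info(n) for n in("top","side")}
def res(p,full=False):
    f=dict(fix,hl=handle(p[3],55),hr=handle(p[3],-55))
    r=[(proj(n,W(p,f[k]),I)[0]-o)*(1 if full else w) for n,k,o,w in obs]
    return r if full else np.ravel(r)
p=least_squares(res,[440,-200,-.3,1.25],loss="soft_l1").x
print(p); [print(o[0],o[1],np.round(r,1)) for o,r in zip(obs,res(p,True))]
np.save("p.npy",p)
for k in ("cap","piv","tip"): print(k,W(p,fix[k]))
print("handle",W(p,handle(p[3])))
E
python3 fit.py
```

```text
[ 492.2082682  -265.41654067  -63.15784738   59.47867976]
top cap [-0.  -0.7]
top piv [ 0.1 -0.5]
top tip [-0.2  1.8]
top fl [-2.7 -0.5]
top fr [1.1 1.9]
side capc [-0.  -0.6]
side piv [ 0.4 -0.7]
side tip [-0.2  1. ]
side fl [-3.6  0.4]
side fr [1.4 3.7]
side hl [12.3  0.2]
side hr [-1.5 -0.3]
cap [[ 483.3388361  -119.91281847   98.        ]]
piv [[500.31213321 -69.70418191  62.        ]]
tip [[517.9214775   18.60754435  50.        ]]
handle [[ 770.12597118 -359.36810095  157.36333952]]
```

```bash
sed -i 's/loss="soft_l1")/loss="soft_l1",bounds=([300,-500,-.8,1.0],[700,0,.3,1.5]))/' fit.py; python3 fit.py
```

```text
[ 4.91573532e+02 -2.65556097e+02 -3.29619641e-01  1.23150927e+00]
top cap [ 0.  -0.7]
top piv [ 0.2 -0.5]
top tip [-0.1  1.6]
top fl [-2.7 -0.4]
top fr [1.  2.2]
side capc [ 0.  -0.6]
side piv [ 0.5 -0.7]
side tip [-0.1  0.8]
side fl [-3.6  0.5]
side fr [1.4 4. ]
side hl [ 0.1 -0.2]
side hr [-0.2  0.2]
cap [[ 483.23165598 -120.02117645   98.        ]]
piv [[500.38686394 -69.87440347  62.        ]]
tip [[518.3162508   18.37290292  50.        ]]
handle [[ 524.6655204  -276.87686414  325.9728057 ]]
```

```bash
cat >> h.py <<'E'
def tri(views):
    A=np.zeros((3,3));b=np.zeros(3)
    for i,uv in views:
        T=np.array(i["cam_to_world"]);d=T[:3,:3]@np.linalg.solve(i["K"],[*uv,1]);d/=np.linalg.norm(d);M=np.eye(3)-np.outer(d,d);A+=M;b+=M@T[:3,3]
    return np.linalg.solve(A,b)
def toP(p,X): c,s=np.cos(p[2]),np.sin(p[2]); X=np.array(X)-[p[0],p[1],0]; return np.array([c*X[0]+s*X[1],-s*X[0]+c*X[1],X[2]])
E
python3 - <<'E'
from h import *
p=np.load("p.npy"); t=lambda a:np.array(a)/4.8+[235,150]-.4
s=lambda a:np.array(a)/3.8+[225,125]-.4
for a,b in (((300,70),(213,93)),((450,45),(358,32)),((735,135),(550,43))):
  X=tri([(camera_info("top"),t(a)),(camera_info("side"),s(b))]); print(X,toP(p,X))
E
```

```text
[ 578.29584052 -140.2339098   270.27590734] [ 41.48897593 146.64608499 270.27590734]
[ 582.1682429  -223.93189405  299.75966599] [ 72.24453835  68.70736901 299.75966599]
[ 536.45065576 -348.56016445  306.07669084] [ 69.32820689 -64.00961771 306.07669084]
```

move_arm(commands=[[[2.1,-3.3,0],[0,0,-8],0.7],[[2.1,-3.3,0],[0,0,-8],0.7],[[2.1,-3.3,0],[0,0,-8],0.7],[[2.1,-3.3,0],[0,0,-8],0.7],[[2.1,-3.3,0],[0,0,-8],0.7],[[2.1,-3.3,0],[0,0,-8],0.7],[[2.1,-3.3,0],[0,0,-8],0.7],[[2.1,-3.3,0],[0,0,-8],0.7],[[2.1,-3.3,0],[0,0,-8],0.7],[[2.1,-3.3,0],[0,0,-8],0.7]])

```text
t: 1.1
eef_pos: [433.5, 252.4, 214.5]
tcp_rot: [-3.141, 0.0, 1.375]
ft_force: [-0.1, 1.1, 0.5]
opening: 0.704
grip_force: 0.0
```

move_arm(commands=[[[0.2,-3.6,-0.2],[0,0,-0.8],0.7],[[0.2,-3.6,-0.2],[0,0,-0.8],0.7],[[0.2,-3.6,-0.2],[0,0,-0.8],0.7],[[0.2,-3.6,-0.2],[0,0,-0.8],0.7],[[0.2,-3.6,-0.2],[0,0,-0.8],0.7],[[0.2,-3.6,-0.2],[0,0,-0.8],0.7],[[0.2,-3.6,-0.2],[0,0,-0.8],0.7],[[0.2,-3.6,-0.2],[0,0,-0.7],0.7],[[0.2,-3.6,-0.2],[0,0,-0.7],0.7],[[0.2,-3.6,-0.2],[0,0,-0.7],0.7]])

```text
t: 2.1
eef_pos: [452.7, -107.6, 194.5]
tcp_rot: [-3.141, -0.0, 1.246]
ft_force: [0.2, 0.0, -0.4]
opening: 0.7
grip_force: 0.0
```

```bash
python3 - <<'E'
from h import *
i=camera_info("wrist"); im=read_camera("wrist"); p=np.load("p.npy")
np.savez("w1.npz",K=i["K"],T=i["cam_to_world"]); print(np.round(i["cam_to_world"],2).tolist(),np.array(i["K"])[0])
for n,P in dict(cap=(-55,135,98),piv=(-55,188,60),tip=(-66.6,277.3,58)).items(): print(n,proj("wrist",W(p,P)))
cv2.imwrite("pics/w1.png",im); s=state(); print(s["eef_pos"],s["tcp_rot"])
E
```

```text
[[0.95, -0.31, -0.08, 475.97], [-0.32, -0.91, -0.25, -37.2], [0.0, 0.27, -0.96, 365.23], [0.0, 0.0, 0.0, 1.0]] [334.57208332   0.         319.00444247]
cap [[356.67209221 201.62501129]]
piv [[354.07864867 133.25491381]]
tip [[343.36202819  23.25746433]]
[ 453.49479982 -111.36932534  194.2553328 ] [3.14073189e+00 1.03513679e-03 1.24367932e+00]
```

View pics/w1.png

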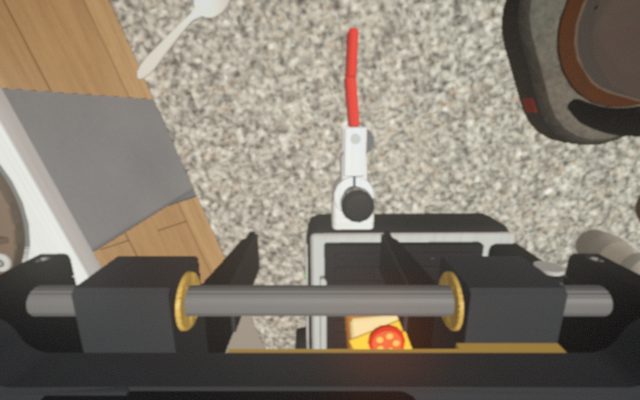

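The wrist view shows the cap at (357,205), the pivot at (355,137) and the lever tip at (353,30), with the press edge horizontal. The yaw is right, and the cap sits about 2 mm closer to the press than the fit says. I'll descend with a slight forward lean to clear the lid's tab.

move_arm(commands=[[[0,0,-1],[-0.95,-2.85,0],0.6],[[0,0,-1],[-0.95,-2.85,0],0.6],[[1.6,-0.55,-1.5],[0,0,0],0.6],[[1.5,-0.5,-1.5],[0,0,0],0.6],[[0,0,-2.2],[0,0,0],0.6],[[0,0,-2.2],[0,0,0],0.6],[[0,0,-2.2],[0,0,0],0.6],[[0,0,-0.8],[0,0,0],0.6],[[0,0,0],[0,0,0],0.6]])

```text
t: 3.05
eef_pos: [483.6, -116.4, 69.9]
tcp_rot: [3.039, -0.0, 1.246]
ft_force: [0.1, -0.5, -0.0]
opening: 0.599
grip_force: 0.0
```

```bash
python3 - <<'E'
from h import *
cv2.imwrite("pics/w2.png",np.vstack([read_camera("wrist")[60:400,150:560],cv2.resize(read_camera("side")[130:270,205:375],(410,250))])); s=state(); print(s["eef_pos"],s["tcp_rot"],s["ft_force"])
E
```

```text
[ 484.21138253 -116.69515795   71.23322708] [ 3.03621372e+00 -2.65903561e-04  1.24619185e+00] [-0.29652113  0.02514266 -0.02095531]
```

View pics/w2.png

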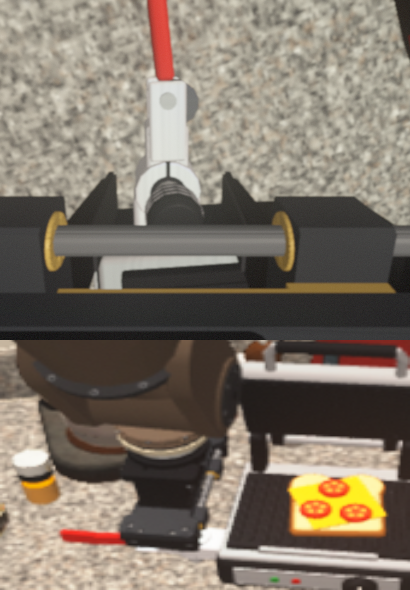

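The cap is between the two fingers, centred across them but about 5 mm off the pad centre towards the press. I'll shift by that much and close.

move_arm(commands=[[[0,-0.5,0],[0,0,0],0.6],[[0,0,0],[0,0,0],0.1],[[0,0,0],[0,0,0],0.1],[[0,0,0],[0,0,0],0.1],[[0,0,0],[0,0,0],0.1],[[0,0,0],[0,0,0],0.1],[[0,0,0],[0,0,0],0.1]])

```text
t: 3.85
eef_pos: [483.9, -121.5, 70.6]
tcp_rot: [3.037, -0.0, 1.246]
ft_force: [0.1, -0.4, 1.2]
opening: 0.287
grip_force: 30.0
```

move_arm(commands=[[[0,0,0.5],[0,0,0],0.1],[[0,0,0.5],[0,0,0],0.1],[[0,0,0.5],[0,0,0],0.1],[[0,0,0.5],[0,0,0],0.1],[[0,0,0.5],[0,0,0],0.1],[[0,0,0.5],[0,0,0],0.1],[[0,0,0],[0,0,0],0.1],[[0,0,0],[0,0,0],0.1]])

```text
t: 4.65
eef_pos: [483.9, -121.6, 100.9]
tcp_rot: [3.036, -0.0, 1.246]
ft_force: [-0.5, 1.4, 1.6]
opening: 0.287
grip_force: 30.0
```

move_arm(commands=[[[0,0,0],[0,0,0],0.6],[[0,0,0],[0,0,0],0.6],[[0,0,0],[0,0,0],0.6],[[0,0,0],[0,0,0],0.6],[[1,2.9,0],[0,0,0],0.6],[[1,2.9,0],[0,0,0],0.6],[[1,2.9,0],[0,0,0],0.6],[[0,0,0],[0,0,0],0.6]])

```text
t: 5.45
eef_pos: [514.8, -32.2, 100.7]
tcp_rot: [3.036, -0.001, 1.249]
ft_force: [-0.1, -0.2, 0.0]
opening: 0.604
grip_force: 0.0
```

```bash
python3 - <<'E'
from h import *
i=camera_info("wrist"); im=read_camera("wrist"); p=np.load("p.npy"); print(state()["eef_pos"])
for z in (64,70,76,106,128): print(z,proj("wrist",W(p,(-55,133,z))),proj("side",W(p,(-55,133,z))))
a=cv2.resize(im[100:400,200:520],(640,600)); b=cv2.resize(read_camera("side")[210:260,265:305],None,fx=4,fy=12/3,interpolation=cv2.INTER_CUBIC)
a[:b.shape[0],640:]=0
o=np.zeros((600,800,3),np.uint8);o[:,:640]=a;o[:b.shape[0],640:640+b.shape[1]]=b
cv2.imwrite("pics/w3.png",o)
E
```

```text
[514.25077308 -33.35845201 100.58449495]
64 [[311.00198915 349.54681465]] [[285.05445263 238.54089142]]
70 [[311.69352835 355.31725164]] [[284.86973011 236.98092354]]
76 [[312.41928114 361.37317839]] [[284.68336249 235.40706297]]
106 [[316.66265874 396.78135643]] [[283.72606131 227.32272621]]
128 [[320.62366871 429.83336341]] [[282.99586083 221.15623784]]
```

View pics/w3.png

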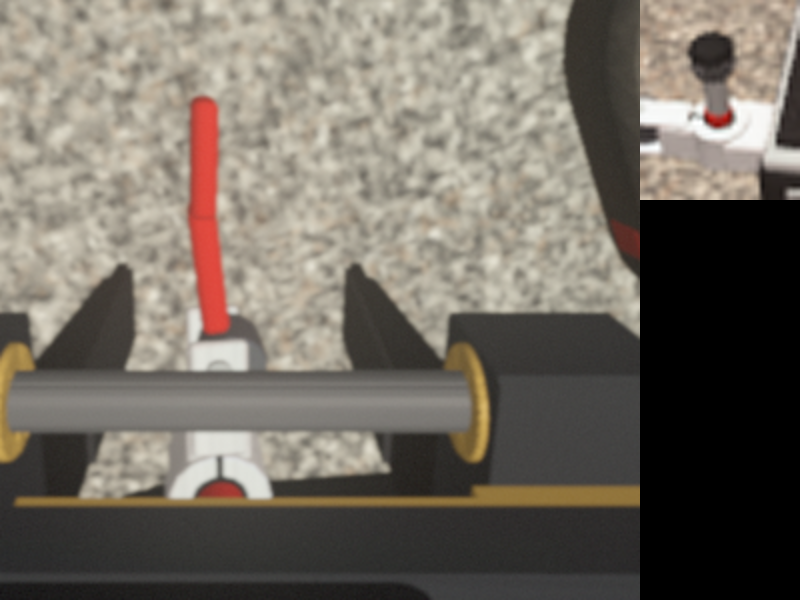

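The post is up: in the side inset the red band shows at the collar, and the cap top sits at about (283,221), where z = 128 mm predicts it. Next I'll check the obstacles near the lever sweep and work out the push arc.

```bash
python3 - <<'E'
from h import *
p=np.load("p.npy"); p[:2]-=1.5*np.array([.324,.946]); np.save("p2.npy",p)
def ray(n,uv,z):
    i=camera_info(n);T=np.array(i["cam_to_world"]);d=T[:3,:3]@np.linalg.solve(i["K"],[*uv,1]);return T[:3,3]+d*(z-T[2,3])/d[2]
for n,uv,z in (("top",(247,150),30),("top",(262,157),30),("top",(295,151),30),("side",(230,203),0),("side",(283,200),0),("side",(235,152),120),("side",(205,100),280),("top",(236,155),85)):
    X=ray(n,uv,z); print(n,uv,z,X.round(),toP(p,X).round())
piv=np.array([-55,188])
for a in (-.15,0,.25,.5,.75,1,1.25,1.5):
    f=1.7-a; u=np.array([np.cos(f),np.sin(f)]); n=np.array([-u[1],u[0]]); q=piv+65*u+17*n
    print(a,q.round(),W(p,[*q,40]).round(1))
E
```

```text
top (247, 150) 30 [686.  15.  30.] [ 93. 330.  30.]
top (262, 157) 30 [663. -31.  30.] [ 86. 279.  30.]
top (295, 151) 30 [ 682. -133.   30.] [138. 188.  30.]
side (230, 203) 0 [715.  23.   0.] [118. 346.   0.]
side (283, 200) 0 [ 695. -137.    0.] [151. 189.   0.]
side (235, 152) 120 [805. -16. 120.] [216. 340. 120.]
side (205, 100) 280 [838.  38. 280.] [229. 401. 280.]
top (236, 155) 85 [654.  40.  85.] [ 55. 343.  85.]
-0.15 [-89. 246.] [[486.2  -5.5  40. ]]
0 [-80. 250.] [[496.2  -4.2  40. ]]
0.25 [-64. 255.] [[512.9  -5.4  40. ]]
0.5 [-47. 255.] [[528.8 -10.6  40. ]]
0.75 [-31. 251.] [[542.9 -19.7  40. ]]
1 [-16. 243.] [[554.3 -31.9  40. ]]
1.25 [ -4. 232.] [[562.4 -46.6  40. ]]
1.5 [  5. 218.] [[566.6 -62.8  40. ]]
```

move_arm(commands=[[[-1.7,1.4,0],[0,0,0],0],[[-1.7,1.4,0],[0,0,0],0],[[0,0,0],[0,0,0],0],[[0,0,0],[0,0,0],0],[[0,0,0],[0,0,0],0],[[0,0,-2],[0,0,0],0],[[0,0,-2],[0,0,0],0],[[0,0,-2],[0,0,0],0],[[0,0,0],[0,0,0],0]])

```text
t: 6.45
eef_pos: [479.6, -7.2, 38.8]
tcp_rot: [3.04, 0.0, 1.245]
ft_force: [0.1, 0.2, 0.3]
opening: 0.007
grip_force: 0.0
```

move_arm(commands=[[[0.8,0.1,0],[0,0,0],0],[[0.9,0.1,0],[0,0,0],0],[[0.8,0,0],[0,0,0],0],[[0.9,-0.1,0],[0,0,0],0],[[0.8,-0.2,0],[0,0,0],0],[[0.8,-0.3,0],[0,0,0],0],[[0.7,-0.4,0],[0,0,0],0],[[0.7,-0.5,0],[0,0,0],0],[[0.6,-0.6,0],[0,0,0],0],[[0.5,-0.6,0],[0,0,0],0]])

```text
t: 7.45
eef_pos: [554.6, -31.7, 40.3]
tcp_rot: [3.039, -0.0, 1.246]
ft_force: [-2.7, 2.3, -0.3]
opening: 0.005
grip_force: 1.5
```

move_arm(commands=[[[0.4,-0.7,0],[0,0,0],0],[[0.4,-0.8,0],[0,0,0],0],[[0.2,-0.8,0],[0,0,0],0],[[0.2,-0.8,0],[0,0,0],0],[[0,-0.4,0],[0,0,0],0],[[0,0,0],[0,0,0],0]])

```text
t: 8.05
eef_pos: [567.5, -66.0, 40.8]
tcp_rot: [3.036, -0.002, 1.245]
ft_force: [4.1, 15.8, -0.1]
opening: 0.005
grip_force: 8.0
```

The lever pressed against its stop with about 16 N. I'll retreat outward and up, then look.

move_arm(commands=[[[0.3,1,0],[0,0,0],0],[[0.3,1,0],[0,0,0],0],[[0,0,3],[0,0,0],0],[[-1.2,0,4],[0,0,0],0.4],[[-2,0,4],[0,0,0],0.4],[[-2,0,4],[-2.6,-7.6,0],0.4],[[-2,0,4],[-2.6,-7.6,0],0.4],[[-1.6,0,4],[-2.6,-7.5,0],0.4],[[0,0,4],[0,0,0],0.4],[[0,0,4],[0,0,0],0.4]])

```text
t: 9.05
eef_pos: [483.5, -45.9, 352.6]
tcp_rot: [2.617, 0.002, 1.247]
ft_force: [0.9, 0.2, 0.1]
opening: 0.399
grip_force: 0.0
```

```bash
python3 - <<'E'
from h import *
p=np.load("p2.npy"); s=state(); print(s["eef_pos"],s["tcp_rot"])
i=camera_info("wrist"); im=read_camera("wrist"); side=read_camera("side"); top=read_camera("top")
np.savez("w4.npz",K=i["K"],T=i["cam_to_world"])
for y in (55,0,-55):
  X=W(p,handle(p[3],y)); print(y,X,*[proj(n,X)[0].round(1) for n in("side","top","wrist")])
c=lambda a,w,h:cv2.resize(a,(w,h),interpolation=cv2.INTER_CUBIC)
o=np.zeros((600,800,3),np.uint8)
o[:320,:512]=c(im,512,320); o[:280,512:792]=c(side[205:275,225:295],280,280)
o[320:600,:420]=c(top[150:220,295:400],420,280); o[320:600,424:800]=c(side[120:190,290:384],376,280)
cv2.imwrite("pics/w4.png",o)
E
```

```text
[483.46755733 -45.87932239 352.60593929] [2.61677047e+00 2.05106598e-03 1.24651237e+00]
55 [[ 541.98209469 -226.25676011  325.9728057 ]] [319.5 132.9] [333.9 173.2] [409.2 371.4]
0 [[ 524.1795204  -278.29586414  325.9728057 ]] [344.5 134.5] [356.3 180.6] [404.7 419.8]
-55 [[ 506.37694611 -330.33496817  325.9728057 ]] [369.8 136.2] [378.8 188. ] [400.5 464. ]
```

View pics/w4.png

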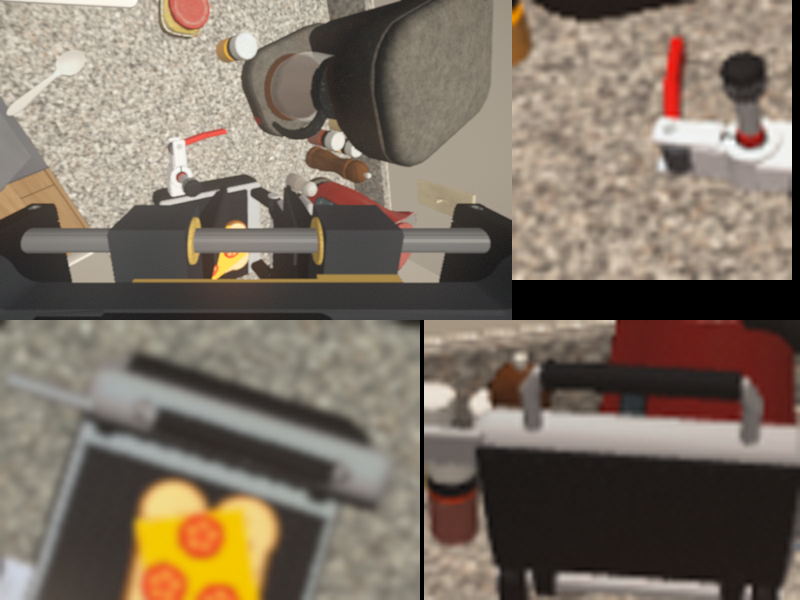

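The lever points to the back (shut) and the red band is half visible. The handle bar shows in the side view at (319,134)-(369.5,137) and in the top view at (333,173)-(380,189), close to the prediction.

```bash
python3 - <<'E'
from h import *
p=np.load("p2.npy"); X=tri([(camera_info("top"),(356.6,180.9)),(camera_info("side"),(344.3,135.4))]); print(X,toP(p,X))
q=toP(p,X); th=np.arctan2(q[2]-128,90-q[0])-np.arctan2(14,205); print("theta",th,np.hypot(q[2]-128,90-q[0]))
for th in (1.25,1.23,1.2,1.1,1,.8,.6,.4,.2,.1,0): print(th,W(p,handle(th)).round(1))
E
```

```text
[ 524.03448639 -278.55745871  323.78784552] [ 3.49222878e+01 -2.94456830e-01  3.23787846e+02]
theta 1.2283834679808856 203.38740086024757
1.25 [[ 527.7 -279.5  327. ]]
1.23 [[ 523.9 -278.2  325.9]]
1.2 [[ 518.3 -276.3  324.1]]
1.1 [[ 500.1 -270.   317. ]]
1 [[ 482.6 -264.1  308.1]]
0.8 [[ 450.6 -253.1  284.8]]
0.6 [[ 423.6 -243.9  255.3]]
0.4 [[ 402.7 -236.8  220.7]]
0.2 [[ 388.8 -232.   182.4]]
0.1 [[ 384.6 -230.5  162.4]]
0 [[ 382.3 -229.8  142. ]]
```

move_arm(commands=[[[0.1,-3.6,0.7],[0,0,0],0.4],[[0.1,-3.6,0.7],[0,0,0],0.4],[[0,-3.7,0.7],[0,0,0],0.4],[[0,-3.7,0.7],[0,0,0],0.4],[[0,-3.7,0.7],[0,0,0],0.4],[[0,-3.7,0.7],[0,0,0],0.4],[[0,0,0],[0,0,0],0.4]])

```text
t: 9.9
eef_pos: [486.9, -270.3, 391.3]
tcp_rot: [2.619, 0.002, 1.242]
ft_force: [1.0, -0.1, 0.5]
opening: 0.399
grip_force: 0.0
```

move_arm(commands=[[[0.9,-0.2,-1.7],[0,0,0],0.4],[[0.9,-0.2,-1.7],[0,0,0],0.4],[[0.9,-0.2,-1.7],[0,0,0],0.4],[[1,-0.3,-1.7],[0,0,0],0.4],[[0.9,-0.2,-1.5],[0,0,0],0.4],[[0,0,0],[0,0,0],0.4]])

```text
t: 10.5
eef_pos: [532.8, -276.5, 306.1]
tcp_rot: [2.623, 0.001, 1.246]
ft_force: [-0.3, 0.4, -0.3]
opening: 0.403
grip_force: 0.0
```

```bash
python3 - <<'E'
from h import *
im=read_camera("wrist");side=read_camera("side"); s=state(); print(s["eef_pos"],s["ft_force"])
o=np.zeros((600,640,3),np.uint8);o[:320]=im[80:400]; o[320:600]=cv2.resize(side[70:210,220:540],(640,280),interpolation=cv2.INTER_CUBIC)
cv2.imwrite("pics/w5.png",o)
E
```

```text
[ 532.77189801 -276.94764011  308.85065557] [0.62072852 0.52937193 0.37844847]
```

View pics/w5.png

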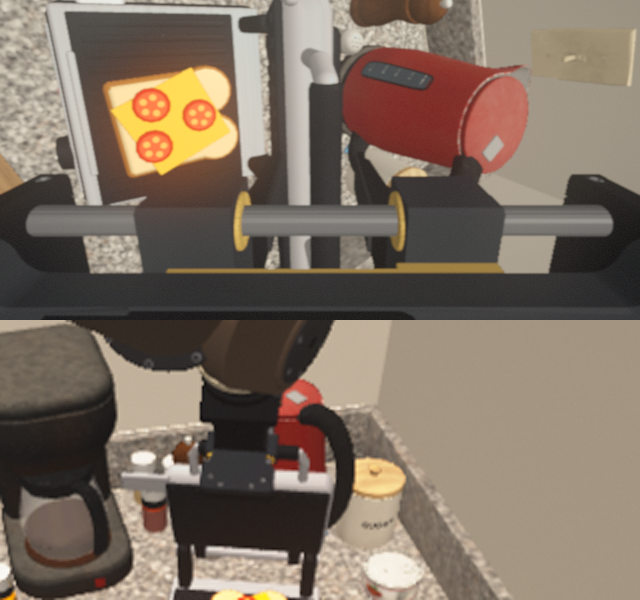

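The bar (columns 308-340) lies between the finger tips (265 and 358), and the lid edge is further below. I'll close and plan the lowering arc.

move_arm(commands=[[[0,0,0],[0,0,0],0.05],[[0,0,0],[0,0,0],0.05],[[0,0,0],[0,0,0],0.05],[[0,0,0],[0,0,0],0.05],[[0,0,0],[0,0,0],0.05]])

```text
t: 11.1
eef_pos: [532.9, -277.7, 310.3]
tcp_rot: [2.617, 0.003, 1.246]
ft_force: [-3.3, 1.4, 5.3]
opening: 0.163
grip_force: 30.0
```

```bash
python3 - <<'E'
from h import *
p=np.load("p2.npy"); s=state(); print(s["eef_pos"],s["tcp_rot"],s["ft_force"],s["opening"],s["grip_force"])
from scipy.spatial.transform import Rotation as R
tz=R.from_euler("xyz",s["tcp_rot"]).as_matrix()[:,2]; g=s["eef_pos"]-19*tz; print("grasp pt",g,toP(p,g))
q=toP(p,g); print("th",np.arctan2(q[2]-128,90-q[0])-np.arctan2(14,205),np.hypot(q[2]-128,90-q[0]))
ths=np.r_[1.23:0:25j]; prev=None
for th in ths:
    b=np.radians(30)*np.clip((th-.4)/.83,0,1)
    P=np.array(handle(th))+19*np.array([np.sin(b),0,-np.cos(b)]); X=W(p,P)[0]
    if prev is not None: print(f"{th:.3f}",((X-prev[0])/10).round(2),"dB",np.degrees(prev[1]-b).round(2),X.round(1))
    prev=(X,b)
E
```

```text
[ 532.90957583 -277.65439174  310.28064777] [2.61683369 0.00264253 1.2457225 ] [-3.30936164  1.40554386  5.27093954] 0.16311395117163527 30.000692903995514
grasp pt [ 523.90291123 -274.57302221  326.7240402 ] [ 33.50810093   3.43289097 326.7240402 ]
th 1.2256427817035895 206.59762538190148
1.179 [-1.    0.34 -0.34] dB 1.85 [ 522.9 -277.8  306. ]
1.127 [-0.99  0.34 -0.39] dB 1.85 [ 513.  -274.5  302.2]
1.076 [-0.97  0.33 -0.44] dB 1.85 [ 503.3 -271.1  297.8]
1.025 [-0.95  0.32 -0.48] dB 1.85 [ 493.8 -267.9  292.9]
0.974 [-0.93  0.32 -0.53] dB 1.85 [ 484.5 -264.7  287.6]
0.922 [-0.9   0.31 -0.58] dB 1.85 [ 475.5 -261.6  281.9]
0.871 [-0.87  0.3  -0.62] dB 1.85 [ 466.8 -258.7  275.7]
0.820 [-0.84  0.29 -0.66] dB 1.85 [ 458.3 -255.8  269.1]
0.769 [-0.81  0.28 -0.7 ] dB 1.85 [ 450.2 -253.   262.1]
0.718 [-0.78  0.27 -0.74] dB 1.85 [ 442.4 -250.3  254.7]
0.666 [-0.74  0.25 -0.77] dB 1.85 [ 435.  -247.8  247. ]
0.615 [-0.71  0.24 -0.81] dB 1.85 [ 427.9 -245.4  238.9]
0.564 [-0.67  0.23 -0.84] dB 1.85 [ 421.2 -243.1  230.5]
0.513 [-0.63  0.21 -0.87] dB 1.85 [ 415.  -240.9  221.8]
0.461 [-0.58  0.2  -0.9 ] dB 1.85 [ 409.1 -238.9  212.8]
0.410 [-0.54  0.18 -0.92] dB 1.85 [ 403.7 -237.1  203.6]
0.359 [-0.45  0.15 -0.95] dB 0.36 [ 399.3 -235.6  194.1]
0.307 [-0.39  0.13 -0.97] dB 0.0 [ 395.4 -234.2  184.4]
0.256 [-0.34  0.12 -0.99] dB 0.0 [ 392.  -233.1  174.5]
0.205 [-0.29  0.1  -1.01] dB 0.0 [ 389.  -232.1  164.4]
0.154 [-0.24  0.08 -1.02] dB 0.0 [ 386.6 -231.2  154.2]
0.103 [-0.19  0.07 -1.03] dB 0.0 [ 384.7 -230.6  143.9]
0.051 [-0.14  0.05 -1.04] dB 0.0 [ 383.2 -230.1  133.5]
0.000 [-0.09  0.03 -1.05] dB 0.0 [ 382.3 -229.8  123. ]
```

move_arm(commands=[[[-1.0,0.34,-0.35],[0.6,1.75,0],0.05],[[-1.0,0.34,-0.4],[0.6,1.75,0],0.05],[[-0.97,0.33,-0.44],[0.6,1.75,0],0.05],[[-0.95,0.32,-0.48],[0.6,1.75,0],0.05],[[-0.93,0.32,-0.53],[0.6,1.75,0],0.05]])

```text
t: 11.6
eef_pos: [483.6, -260.7, 287.2]
tcp_rot: [2.782, 0.001, 1.246]
ft_force: [0.5, 2.6, 1.9]
opening: 0.163
grip_force: 30.0
```

move_arm(commands=[[[-0.9,0.31,-0.58],[0.6,1.75,0],0.05],[[-0.87,0.3,-0.62],[0.6,1.75,0],0.05],[[-0.84,0.29,-0.66],[0.6,1.75,0],0.05],[[-0.81,0.28,-0.7],[0.6,1.75,0],0.05],[[-0.78,0.27,-0.74],[0.6,1.75,0],0.05],[[-0.74,0.25,-0.77],[0.6,1.75,0],0.05],[[-0.71,0.24,-0.81],[0.6,1.75,0],0.05],[[-0.67,0.23,-0.84],[0.6,1.75,0],0.05]])

```text
t: 12.4
eef_pos: [420.7, -239.2, 229.7]
tcp_rot: [3.04, -0.0, 1.246]
ft_force: [2.5, 1.8, -1.2]
opening: 0.164
grip_force: 30.0
```

move_arm(commands=[[[-0.63,0.21,-0.87],[0.6,1.75,0],0.05],[[-0.58,0.2,-0.9],[0.6,1.75,0],0.05],[[-0.54,0.18,-0.92],[0.6,1.75,0],0.05],[[-0.45,0.15,-0.95],[0.1,0.3,0],0.05],[[-0.39,0.13,-0.97],[0,0,0],0.05],[[-0.34,0.12,-0.99],[0,0,0],0.05],[[-0.29,0.1,-1.01],[0,0,0],0.05],[[-0.24,0.08,-1.02],[0,0,0],0.05],[[-0.1,0.03,-0.5],[0,0,0],0.05],[[-0.1,0.03,-0.5],[0,0,0],0.05]])

```text
t: 13.4
eef_pos: [385.4, -227.4, 143.7]
tcp_rot: [3.137, -0.0, 1.246]
ft_force: [8.8, 3.1, -1.7]
opening: 0.161
grip_force: 30.0
```

move_arm(commands=[[[0,0.03,-0.4],[0,0,0],0.05],[[0,0.03,-0.4],[0,0,0],0.05],[[0,0,-0.3],[0,0,0],0.05],[[0,0,-0.3],[0,0,0],0.05],[[0,0,-0.2],[0,0,0],0.05],[[0,0,0],[0,0,0],0.05]])

```text
t: 14.0
eef_pos: [383.9, -226.6, 128.1]
tcp_rot: [3.141, -0.0, 1.247]
ft_force: [-3.8, -3.9, 2.1]
opening: 0.162
grip_force: 30.0
```

move_arm(commands=[[[0,0,-0.2],[0,0,0],0.05],[[0,0,-0.1],[0,0,0],0.05],[[0,0,0],[0,0,0],0.05]])

```text
t: 14.3
eef_pos: [383.8, -226.6, 125.1]
tcp_rot: [3.141, -0.0, 1.247]
ft_force: [-5.5, -4.2, 2.7]
opening: 0.16
grip_force: 30.0
```

move_arm(commands=[[[0,0,-0.1],[0,0,0],0.05],[[0,0,0],[0,0,0],0.05]])

```text
t: 14.5
eef_pos: [383.7, -226.6, 124.3]
tcp_rot: [3.141, -0.0, 1.247]
ft_force: [-6.6, -4.0, 7.9]
opening: 0.156
grip_force: 30.0
```

move_arm(commands=[[[0,0,-0.1],[0,0,0],0.05],[[0,0,0],[0,0,0],0.05]])

```text
t: 14.7
eef_pos: [383.7, -226.5, 123.0]
tcp_rot: [3.141, -0.0, 1.247]
ft_force: [-4.8, -4.1, -0.3]
opening: 0.162
grip_force: 30.0
```

move_arm(commands=[[[0,0,-0.1],[0,0,0],0.05],[[0,0,0],[0,0,0],0.05]])

```text
t: 14.9
eef_pos: [383.6, -226.5, 121.9]
tcp_rot: [-3.141, -0.0, 1.247]
ft_force: [-5.5, -4.8, -0.7]
opening: 0.157
grip_force: 30.0
```

move_arm(commands=[[[0,0,-0.1],[0,0,0],0.05],[[0,0,0],[0,0,0],0.05]])

```text
t: 15.1
eef_pos: [383.6, -226.5, 120.8]
tcp_rot: [-3.141, -0.0, 1.247]
ft_force: [-4.5, -4.8, -1.2]
opening: 0.163
grip_force: 30.0
```

```bash
python3 - <<'E'
from h import *
p=np.load("p2.npy")
side=read_camera("side"); top=read_camera("top"); s=state(); print(s["eef_pos"],s["ft_force"])
for k,P in dict(cap=(-55,135,128),capbot=(-55,135,106)).items(): print(k,proj("side",W(p,P)))
o=np.zeros((600,800,3),np.uint8);o[:,:]=cv2.resize(side[165:285,225:385],(800,600),interpolation=cv2.INTER_CUBIC)
cv2.imwrite("pics/w6.png",o)
E
```

```text
[ 383.60110771 -226.46837721  120.82262165] [-4.4216361  -4.26192555 -0.58912521]
cap [[282.79323526 221.13776347]]
capbot [[283.52677733 227.30420681]]
```

View pics/w6.png

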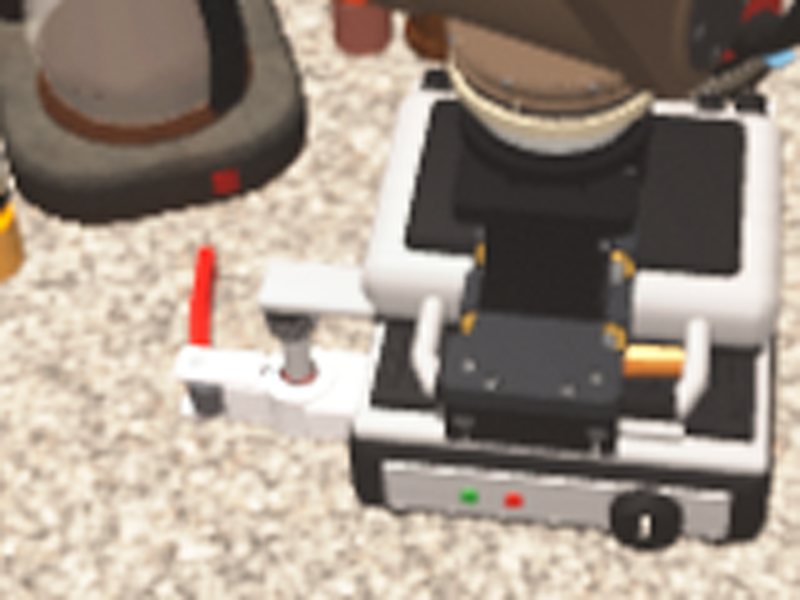

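The tab sits on or just above the cap. The lever is still shut, but the red band at (297,378) looks thinner than before. I'll compare it numerically with the earlier frame.

```bash
python3 - <<'E'
from h import *
side=read_camera("side")
old4=cv2.resize(cv2.imread("pics/w4.png")[:280,512:792],(70,70),interpolation=cv2.INTER_AREA)
new=side[205:275,225:295]
for n,a in(("w4",old4),("now",new)):
    b,g,r=[a[...,k].astype(int) for k in range(3)]
    m=np.clip(r-np.maximum(g,b)-15,0,None)
    print(n,"band",m[26:45,50:70].sum(),"rows",m[26:45,50:70].sum(1),"lever",m[:,30:47].sum())
    print("  grey col 57-60:",a[10:45,57:61].mean((1,2)).astype(int))
    ys,xs=np.nonzero(m[:35,30:47]>40); print("  lever fit",np.polyfit(ys,xs+30,1),ys.min(),ys.max())
E
```

```text
w4 band 1908 rows [ 32  35  39  34   1  15  88 338 599 510 217   0   0   0   0   0   0   0
   0] lever 14394
  grey col 57-60: [145 156 136  78  41  41  42  43  40  36  35  44  55  53  51  74 105 110
 110 110 110 111 111 104  81  65  90 184 238 227 175 147 144 145 145]
  lever fit [-0.0741153  41.15103808] 9 29
now band 477 rows [ 31  25  21  13   4   0   0   5  71 187 120   0   0   0   0   0   0   0
   0] lever 15846
  grey col 57-60: [203 215 232 244 245 245 245 246 246 246 239 199 135  61  74  86  89  96
 132 160 160 161 161 160 160 155 152 238 255 253 230 205 203 204 204]
  lever fit [-0.06885665 41.34314966] 9 29
```

```bash
python3 - <<'E'
from h import *
p=np.load("p2.npy")
for a in (1.15,1.3,1.4,1.5):
    f=1.7-a; print(a,[proj("side",W(p,(-55+r*np.cos(f),188+r*np.sin(f),58)))[0].round(1) for r in (45,68,90)])
print("obs lever rows/cols (now): row214 ->",225+41.34-.0689*9,"row 226->",225+41.34-.0689*21,"row 234",225+41.34-.0689*29)
for h in (0,18,21,24,27,30):
    z=64+12+h; print("h",h,"capbottom front rim row",proj("side",W(p,(-69,135,z)))[0].round(1),"tab-th",[proj("side",W(p,(-69,y,z+22)))[0].round(1) for y in (121,149)])
for th in (0,-.02,-.04,-.06):
    print(th,"handle ends",[proj("side",W(p,handle(th,y)))[0].round(1) for y in (55,-55)])
side=read_camera("side"); print("dark bar? col 338.. ")
E
```

```text
1.15 [array([259.6, 226.3]), array([257.1, 220.6]), array([254.7, 215.3])]
1.3 [array([262.1, 225.7]), array([260.8, 219.7]), array([259.6, 214.1])]
1.4 [array([263.8, 225.4]), array([263.3, 219.3]), array([262.9, 213.5])]
1.5 [array([265.5, 225.3]), array([265.9, 219. ]), array([266.2, 213.3])]
obs lever rows/cols (now): row214 -> 265.71990000000005 row 226-> 264.8931 row 234 264.3419
h 0 capbottom front rim row [283.3 239.6] tab-th [array([288.2, 234.2]), array([277. , 233.2])]
h 18 capbottom front rim row [282.7 234.8] tab-th [array([287.7, 229.3]), array([276.3, 228.2])]
h 21 capbottom front rim row [282.6 234. ] tab-th [array([287.6, 228.4]), array([276.2, 227.4])]
h 24 capbottom front rim row [282.5 233.2] tab-th [array([287.5, 227.6]), array([276.1, 226.5])]
h 27 capbottom front rim row [282.4 232.3] tab-th [array([287.4, 226.7]), array([276. , 225.7])]
h 30 capbottom front rim row [282.3 231.5] tab-th [array([287.3, 225.9]), array([275.9, 224.8])]
0 handle ends [array([311.5, 239.2]), array([360.4, 243.9])]
-0.02 handle ends [array([311.6, 240.5]), array([360.3, 245.2])]
-0.04 handle ends [array([311.6, 241.7]), array([360.1, 246.4])]
-0.06 handle ends [array([311.7, 242.9]), array([360. , 247.6])]
dark bar? col 338..
```

The lever is shut, but the post has sunk about 5 mm. The bar had shifted in the pads, so I pressed past the point of contact. I'll raise the lid back along its arc and reset the post.

move_arm(commands=[[[0,-0.03,0.7],[0,0,0],0.05],[[0,-0.03,0.8],[0,0,0],0.05],[[0,0,0.8],[0,0,0],0.05],[[0.2,-0.06,1.0],[0,0,0],0.05],[[0.24,-0.08,1.02],[0,0,0],0.05],[[0.29,-0.1,1.01],[0,0,0],0.05],[[0.34,-0.12,0.99],[0,0,0],0.05],[[0.39,-0.13,0.97],[0,0,0],0.05],[[0.45,-0.15,0.95],[-0.1,-0.3,0],0.05],[[0.54,-0.18,0.92],[-0.6,-1.75,0],0.05]])

```text
t: 16.3
eef_pos: [406.2, -233.9, 212.6]
tcp_rot: [3.111, -0.001, 1.248]
ft_force: [-22.0, -0.7, 3.9]
opening: 0.159
grip_force: 30.0
```

move_arm(commands=[[[0.58,-0.2,0.9],[-0.6,-1.75,0],0.05],[[0.63,-0.21,0.87],[-0.6,-1.75,0],0.05],[[0.67,-0.23,0.84],[-0.6,-1.75,0],0.05],[[0.71,-0.24,0.81],[-0.6,-1.75,0],0.05],[[0.74,-0.25,0.77],[-0.6,-1.75,0],0.05],[[0.78,-0.27,0.74],[-0.6,-1.75,0],0.05],[[0.81,-0.28,0.7],[-0.6,-1.75,0],0.05],[[0.84,-0.29,0.66],[-0.6,-1.75,0],0.05],[[0.87,-0.3,0.62],[-0.6,-1.75,0],0.05],[[0.9,-0.31,0.58],[-0.6,-1.75,0],0.05]])

```text
t: 17.3
eef_pos: [483.8, -259.8, 290.0]
tcp_rot: [2.778, 0.0, 1.247]
ft_force: [-8.8, 9.2, 11.0]
opening: 0.161
grip_force: 30.0
```

move_arm(commands=[[[0.93,-0.32,0.53],[-0.6,-1.75,0],0.05],[[0.95,-0.32,0.48],[-0.6,-1.75,0],0.05],[[0.97,-0.33,0.44],[-0.6,-1.75,0],0.05],[[1.0,-0.34,0.4],[-0.6,-1.75,0],0.05],[[1.0,-0.34,0.35],[-0.6,-1.75,0],0.05],[[0,0,0],[0,0,0],0.05]])

```text
t: 17.9
eef_pos: [533.4, -277.2, 310.3]
tcp_rot: [2.617, 0.002, 1.246]
ft_force: [1.0, 4.0, 1.5]
opening: 0.161
grip_force: 30.0
```

```bash
cat > band.py <<'E'
from h import *
side=read_camera("side"); a=side[205:275,225:295]
b,g,r=[a[...,k].astype(int) for k in range(3)]; m=np.clip(r-np.maximum(g,b)-15,0,None)
print("band",m[26:45,50:70].sum(1)[4:13],m[30:40,50:70].sum(),"lever",m[:,30:47].sum())
print("grey",a[10:45,57:61].mean((1,2)).astype(int)); s=state(); print(s["t"],s["eef_pos"],s["tcp_rot"],s["ft_force"])
E
python3 band.py
```

```text
band [  4   0   0   4  60 156 101   0   0] 325 lever 16574
grey [174 186 189 177 144 106  56  52  53  54  55  51  43  47  61  70  72  79
 109 135 134 134 134 134 133 129 127 216 251 246 204 175 173 173 173]
17.95 [ 533.22889217 -277.09211662  310.29826854] [2.61724681e+00 1.63952238e-03 1.24629083e+00] [1.35012315 5.34185615 1.60917478]
```

```bash
cat > caph.py <<'E'
from h import *
def prof(a): # dark cap: top and bottom transition rows (subpixel) in columns around cap
    g=a[5:45,55:62].mean((1,2)).astype(float); d=g.argmin(); 
    def cross(seq):
        hi=np.median(seq[4:8]) ; t=(hi+g[d])/2
        k=np.argmax(seq>t); return k-1+(t-seq[k-1])/(seq[k]-seq[k-1])
    return 5+d-cross(g[d::-1]), 5+d+cross(g[d:]), g.astype(int)
S=lambda f:cv2.imread(f)[205:275,225:295]
old4=cv2.resize(cv2.imread("pics/w4.png")[:280,512:792],(70,70),interpolation=cv2.INTER_AREA)
for n,a in(("0",S("pics/side0.png")),("w4",old4),("now",read_camera("side")[205:275,225:295])):
    print(n,prof(a))
E
python3 caph.py
```

```text
0 (np.float64(26.61052631578947), np.float64(31.9375), array([141, 141, 137, 131, 133, 146, 158, 161, 152, 132, 121, 123, 139,
       156, 154, 136,  99,  53,  41,  42,  43,  43,  38,  33,  35,  43,
        49,  60,  74,  98, 115, 131, 199, 236, 217, 161, 147, 143, 140,
       140]))
w4 (np.float64(13.842592592592592), np.float64(21.710659898477157), array([145, 144, 140, 135, 137, 150, 162, 147,  92,  44,  40,  42,  42,
        40,  35,  36,  46,  55,  56,  58,  82, 109, 112, 116, 121, 127,
       132, 130, 113,  88,  90, 127, 201, 237, 219, 168, 150, 146, 144,
       144]))
now (np.float64(20.974056603773587), np.float64(25.709302325581394), array([173, 173, 168, 162, 164, 179, 192, 195, 185, 160, 119,  61,  53,
        53,  54,  55,  50,  43,  47,  60,  72,  74,  86, 123, 146, 153,
       159, 159, 148, 134, 142, 159, 228, 250, 241, 195, 179, 175, 172,
       172]))
```

move_arm(commands=[[[0,0,0],[0,0,0],0.4],[[0,0,0],[0,0,0],0.4],[[0,0,0],[0,0,0],0.4],[[-1.55,0.55,2.9],[0,0,0],0.4],[[-1.55,0.55,2.9],[0,0,0],0.4],[[-1.55,0.55,2.9],[0,0,0],0.4],[[0,0,0],[0,0,0],0.6]])

```text
t: 18.7
eef_pos: [485.9, -261.3, 401.0]
tcp_rot: [2.612, 0.005, 1.245]
ft_force: [1.1, -0.2, 0.5]
opening: 0.441
grip_force: 0.0
```

move_arm(commands=[[[-0.8,3.8,0],[1.95,5.7,0],0.6],[[-0.8,3.8,0],[1.95,5.7,0],0.6],[[-0.8,3.8,0],[1.95,5.7,0],0.6],[[-0.8,3.8,0],[1.95,5.6,0],0.6],[[0,0,-4.5],[0,0,0],0.6],[[0,0,-4.5],[0,0,0],0.6],[[0,0,-4.5],[0,0,0],0.6],[[0,0,-4.5],[0,0,0],0.6],[[0,0,-4.5],[0,0,0],0.6],[[0,0,0],[0,0,0],0.6]])

```text
t: 19.7
eef_pos: [452.2, -108.3, 167.1]
tcp_rot: [3.046, -0.001, 1.246]
ft_force: [-1.0, 0.5, 1.2]
opening: 0.602
grip_force: 0.0
```

```bash
python3 caph.py | tail -4; python3 band.py
```

```text
now (np.float64(20.743055555555554), np.float64(25.979166666666668), array([ 57,  57,  67,  74,  81,  83, 104, 141, 139, 114,  86,  47,  40,
        40,  41,  41,  39,  36,  40,  51,  63,  65,  78, 112, 134, 141,
       148, 148, 136, 123, 132, 149, 218, 246, 233, 181, 166, 161, 159,
       159]))
band [  4   0   0   2  48 138  89   0   0] 281 lever 7143
grey [126 172 176 164 129  91  47  43  44  45  47  43  37  41  54  62  65  70
  99 122 123 122 122 122 121 118 116 203 247 239 190 161 159 160 160]
19.8 [ 454.74853195 -109.23112871  171.9855458 ] [ 3.03799098e+00 -4.20643125e-04  1.24626263e+00] [0.09981102 0.25885389 0.23709075]
```

move_arm(commands=[[[1.45,-0.6,0],[0,0,0],0.6],[[1.45,-0.6,0],[0,0,0],0.6],[[0,0,-2.7],[0,0,0],0.6],[[0,0,-2.7],[0,0,0],0.6],[[0,0,-2.6],[0,0,0],0.6],[[0,0,0],[0,0,0],0.6],[[0,0,0],[0,0,0],0.1],[[0,0,0],[0,0,0],0.1],[[0,0,0],[0,0,0],0.1],[[0,0,0],[0,0,0],0.1]])

```text
t: 20.8
eef_pos: [483.8, -121.3, 92.7]
tcp_rot: [3.035, -0.0, 1.246]
ft_force: [-0.8, -0.7, -1.0]
opening: 0.322
grip_force: 0.0
```

move_arm(commands=[[[0,0,0.2],[0,0,0],0.1],[[0,0,0],[0,0,0],0.1]])

```text
t: 21.0
eef_pos: [483.8, -121.2, 94.1]
tcp_rot: [3.036, -0.0, 1.246]
ft_force: [0.2, 0.6, 1.5]
opening: 0.286
grip_force: 30.0
```

move_arm(commands=[[[0,0,0.2],[0,0,0],0.1],[[0,0,0],[0,0,0],0.1]])

```text
t: 21.2
eef_pos: [483.8, -121.2, 95.8]
tcp_rot: [3.036, -0.0, 1.246]
ft_force: [4.2, -0.8, -3.2]
opening: 0.289
grip_force: 30.0
```

```bash
python3 band.py
```

```text
band [  0   0   0   0  11 345 339   0   0] 695 lever 1645
grey [ 32  45  66  70  69  71  75  76  77  77  75  83  95  85  74  75  67  49
  44  42  36  44  51  38  37  65 109 215 251 246 203 175 173 173 173]
21.25 [ 483.80360194 -121.22357559   95.83407671] [ 3.03593453e+00 -3.22657226e-04  1.24630340e+00] [ 3.13056151 -0.15009016 -2.3155311 ]
```

move_arm(commands=[[[0,0,0.2],[0,0,0],0.1]])

```text
t: 21.35
eef_pos: [483.7, -121.1, 97.4]
tcp_rot: [3.036, -0.0, 1.246]
ft_force: [7.8, -1.2, -13.4]
opening: 0.288
grip_force: 30.0
```

move_arm(commands=[[[0,0,0.2],[0,0,0],0.1]])

```text
t: 21.45
eef_pos: [483.7, -121.1, 99.4]
tcp_rot: [3.037, -0.0, 1.246]
ft_force: [6.2, -0.6, -10.4]
opening: 0.287
grip_force: 30.0
```

```bash
python3 - <<'E'
from h import *
p=np.load("p2.npy"); a=read_camera("side"); s=state(); print(s["eef_pos"],s["ft_force"],s["grip_force"])
cv2.imwrite("pics/s7.png",a)
b,g,r=[a[...,k].astype(int) for k in range(3)]; m=np.clip(r-np.maximum(g,b)-15,0,None)
print(m[236:244,278:292])
E
```

```text
[ 483.8450675  -121.17668585   99.84437701] [ 3.23876528  0.39510893 -2.8956997 ] 30.004423011559993
[[  0   0   0   0   0   0   0   0   0   0   0   0   0   0]
 [  0   0   0   0   0   0   0   0   0   0   0   0   0   0]
 [  0   0   0   0   0   0   0   0   0   0   0   0   0   0]
 [  0   0   0  24  64  65  56  71  57  37   0   0   0   0]
 [  0   0   0  12 105 127 117 134 108  48   0   0   0   0]
 [  0   0   0   0  14  70  90  68  32   0   0   0   0   0]
 [  0   0   0   0   0   0   0   0   0   0   0   0   0   0]
 [  0   0   0   0   0   0   0   0   0   0   0   0   0   0]]
```

move_arm(commands=[[[0,0,0.1],[0,0,0],0.1],[[0,0,0],[0,0,0],0.1],[[0,0,0],[0,0,0],0.6],[[0,0,0],[0,0,0],0.6],[[0,0,0],[0,0,0],0.6],[[0,0,4],[0,0,0],0.6],[[-1.45,0.5,2],[0,0,0],0.6],[[-2.3,0.6,3],[0,0,0],0.6],[[-2.3,0.6,3],[0,0,0],0.6],[[0,0,0],[0,0,0],0.6]])

```text
t: 22.5
eef_pos: [421.8, -103.7, 223.6]
tcp_rot: [3.032, 0.0, 1.246]
ft_force: [0.5, -1.1, 0.0]
opening: 0.602
grip_force: 0.0
```

```bash
python3 caph.py; python3 band.py
```

```text
0 (np.float64(26.61052631578947), np.float64(31.9375), array([141, 141, 137, 131, 133, 146, 158, 161, 152, 132, 121, 123, 139,
       156, 154, 136,  99,  53,  41,  42,  43,  43,  38,  33,  35,  43,
        49,  60,  74,  98, 115, 131, 199, 236, 217, 161, 147, 143, 140,
       140]))
w4 (np.float64(13.842592592592592), np.float64(21.710659898477157), array([145, 144, 140, 135, 137, 150, 162, 147,  92,  44,  40,  42,  42,
        40,  35,  36,  46,  55,  56,  58,  82, 109, 112, 116, 121, 127,
       132, 130, 113,  88,  90, 127, 201, 237, 219, 168, 150, 146, 144,
       144]))
now (np.float64(18.713917525773198), np.float64(24.37569573283859), array([157, 157, 152, 147, 149, 163, 175, 164, 109,  48,  45,  46,  47,
        46,  41,  38,  45,  55,  57,  59,  85, 114, 122, 126, 132, 138,
       143, 141, 126,  98,  97, 134, 216, 245, 231, 179, 163, 159, 157,
       157]))
band [  3  22  88 240 485 572 249   0   0] 1659 lever 10251
grey [158 170 157 100  46  45  47  47  46  41  37  44  55  55  56  77 109 120
 120 121 121 121 120 116  94  70  93 201 246 237 187 160 157 158 158]
22.6 [ 422.9813034  -104.17149582  221.0541168 ] [ 3.03503341e+00 -1.84406228e-04  1.24612038e+00] [ 0.29662425  0.33402698 -1.5069688 ]
```

move_arm(commands=[[[0,0,4.4],[-1.95,-5.7,0],0.4],[[0,0,4.4],[-1.95,-5.7,0],0.4],[[0,0,4.4],[-1.95,-5.7,0],0.4],[[0,0,4.4],[-1.95,-5.7,0],0.4],[[1.6,-4,0],[0,0,0],0.4],[[1.6,-4,0],[0,0,0],0.4],[[1.6,-4,0],[0,0,0],0.4],[[1.5,-4,0],[0,0,0],0.4],[[0,0,0],[0,0,0],0.4]])

```text
t: 23.5
eef_pos: [487.6, -268.6, 393.9]
tcp_rot: [2.62, 0.001, 1.243]
ft_force: [-0.8, 0.5, -0.0]
opening: 0.395
grip_force: 0.0
```

```bash
python3 band.py; python3 - <<'E'
from h import *
s=state(); print(s["tcp_rot"], np.array([532.9,-277.7,310.3])-s["eef_pos"])
E
```

```text
band [  4  21  88 240 485 575 248   0   0] 1661 lever 15609
grey [159 171 158 101  47  46  47  48  47  43  38  45  56  56  57  78 110 122
 122 122 121 122 121 117  95  71  95 202 247 238 188 160 159 159 159]
23.55 [ 486.69654256 -266.53958918  393.92906964] [2.62008007e+00 2.24306053e-04 1.24337775e+00] [-0.01821046  0.03777353  0.54302679]
[2.62008007e+00 2.24306053e-04 1.24337775e+00] [ 46.20345744 -11.16041082 -83.62906964]
```

move_arm(commands=[[[0.9,-0.2,-1.7],[0,0,0],0.4],[[0.9,-0.2,-1.7],[0,0,0],0.4],[[0.9,-0.2,-1.7],[0,0,0],0.4],[[1,-0.3,-1.7],[0,0,0],0.4],[[0.9,-0.2,-1.6],[0,0,0],0.4],[[0,0,0],[0,0,0],0.05],[[0,0,0],[0,0,0],0.05],[[0,0,0],[0,0,0],0.05],[[0,0,0],[0,0,0],0.05]])

```text
t: 24.45
eef_pos: [531.9, -274.9, 313.5]
tcp_rot: [2.615, 0.002, 1.246]
ft_force: [0.9, 1.7, 0.3]
opening: 0.16
grip_force: 30.0
```

move_arm(commands=[[[-1.0,0.34,-0.35],[0.6,1.75,0],0.05],[[-1.0,0.34,-0.4],[0.6,1.75,0],0.05],[[-0.97,0.33,-0.44],[0.6,1.75,0],0.05],[[-0.95,0.32,-0.48],[0.6,1.75,0],0.05],[[-0.93,0.32,-0.53],[0.6,1.75,0],0.05]])

```text
t: 24.95
eef_pos: [482.5, -258.3, 290.3]
tcp_rot: [2.78, 0.001, 1.246]
ft_force: [4.4, 1.2, -2.2]
opening: 0.157
grip_force: 30.0
```

move_arm(commands=[[[-0.9,0.31,-0.58],[0.6,1.75,0],0.05],[[-0.87,0.3,-0.62],[0.6,1.75,0],0.05],[[-0.84,0.29,-0.66],[0.6,1.75,0],0.05],[[-0.81,0.28,-0.7],[0.6,1.75,0],0.05],[[-0.78,0.27,-0.74],[0.6,1.75,0],0.05],[[-0.74,0.25,-0.77],[0.6,1.75,0],0.05],[[-0.71,0.24,-0.81],[0.6,1.75,0],0.05],[[-0.67,0.23,-0.84],[0.6,1.75,0],0.05]])

```text
t: 25.75
eef_pos: [419.8, -236.8, 232.7]
tcp_rot: [3.038, -0.001, 1.246]
ft_force: [5.3, 1.5, -2.9]
opening: 0.159
grip_force: 30.0
```

move_arm(commands=[[[-0.63,0.21,-0.87],[0.6,1.75,0],0.05],[[-0.58,0.2,-0.9],[0.6,1.75,0],0.05],[[-0.54,0.18,-0.92],[0.6,1.75,0],0.05],[[-0.45,0.15,-0.95],[0.1,0.3,0],0.05],[[-0.39,0.13,-0.97],[0,0,0],0.05],[[-0.34,0.12,-0.99],[0,0,0],0.05],[[-0.29,0.1,-1.01],[0,0,0],0.05],[[-0.2,0.08,-1.02],[0,0,0],0.05],[[-0.05,0.02,-0.5],[0,0,0],0.05],[[0,0,0],[0,0,0],0.05]])

```text
t: 26.75
eef_pos: [386.2, -225.6, 151.3]
tcp_rot: [3.138, -0.001, 1.246]
ft_force: [8.9, -2.4, -7.2]
opening: 0.161
grip_force: 30.0
```

```bash
python3 band.py; cp band.py band2.py; cat >> band2.py <<'E'
E
python3 - <<'E'
from h import *
p=np.load("p2.npy")
for th in (.12,.08,.04,0,-.04): # lid/tab silhouettes: tab underside at r 145 +-10, y 147
    f=lambda r,y:[90-r*np.cos(th),y,128+r*np.sin(th)]
    print(th,[proj("side",W(p,f(r,147)))[0].round(1) for r in (135,155)], proj("side",W(p,handle(th,55)))[0].round(1))
E
```

```text
band [  6  22  89 306 616 730 317   0   0] 2086 lever 16185
grey [239 240 240 240 237 212 153  95  63  56  51  60  74  74  75 102 142 156
 157 157 157 157 157 150 122  91 122 236 254 252 227 201 199 199 199]
26.8 [ 386.23714528 -225.61527308  151.50755544] [ 3.13764805e+00 -5.88092998e-04  1.24612232e+00] [ 8.85313421 -2.30787242 -7.1568622 ]
0.12 [array([278.3, 212.8]), array([276.4, 218. ])] [311.4 230.9]
0.08 [array([278.5, 214.5]), array([276.6, 220. ])] [311.4 233.8]
0.04 [array([278.6, 216.2]), array([276.8, 221.9])] [311.5 236.6]
0 [array([278.8, 217.7]), array([277. , 223.7])] [311.5 239.2]
-0.04 [array([279. , 219.2]), array([277.3, 225.4])] [311.6 241.7]
```

move_arm(commands=[[[0,0,-0.4],[0,0,0],0.05],[[0,0,-0.4],[0,0,0],0.05],[[0,0,-0.3],[0,0,0],0.05],[[0,0,-0.2],[0,0,0],0.05],[[0,0,0],[0,0,0],0.05]])

```text
t: 27.3
eef_pos: [384.9, -224.9, 138.7]
tcp_rot: [3.14, -0.001, 1.246]
ft_force: [-2.6, -4.3, -3.6]
opening: 0.162
grip_force: 30.0
```

```bash
python3 band.py
```

```text
band [  6  21  88 310 622 734 318   0   0] 2099 lever 16037
grey [232 242 242 242 243 243 243 240 219 158  88  58  73  79  78 101 144 158
 158 158 159 158 158 151 123  93 123 237 254 253 229 203 201 201 201]
27.35 [ 384.88747971 -224.93076538  138.72321963] [ 3.13998762e+00 -1.11356311e-03  1.24647743e+00] [-4.19702016 -4.73109126 -5.10346743]
```

move_arm(commands=[[[0,0,-0.1],[0,0,0],0.05],[[0,0,-0.1],[0,0,0],0.05],[[0,0,0],[0,0,0],0.05]])

```text
t: 27.65
eef_pos: [384.8, -224.9, 137.1]
tcp_rot: [3.14, -0.001, 1.247]
ft_force: [-5.7, -4.3, 2.3]
opening: 0.163
grip_force: 30.0
```

```bash
python3 band.py
```

```text
band [  6  19  25 226 556 754 319   0   0] 1905 lever 16051
grey [223 242 242 242 243 244 244 243 232 185 125  52  67  78  78  91 128 158
 159 159 159 159 158 156 136  95 123 237 254 253 229 203 201 201 202]
27.7 [ 384.79861092 -224.86031457  137.11262409] [ 3.13990608e+00 -9.91613945e-04  1.24664561e+00] [-4.99235018 -4.07069599  1.37262874]
```

Contact came at TCP z ≈ 138 mm. I'll slacken the grip briefly, with the fingers still around the bar, to see whether the locked post carries the lid.

move_arm(commands=[[[0,0,0],[0,0,0],0.27],[[0,0,0],[0,0,0],0.27],[[0,0,0],[0,0,0],0.05]])

```text
t: 28.0
eef_pos: [385.5, -224.8, 137.1]
tcp_rot: [3.139, -0.001, 1.246]
ft_force: [-0.8, -0.3, -0.1]
opening: 0.223
grip_force: 0.0
```

```bash
python3 band.py
```

```text
band [  6  19  28 248 585 755 319   0   0] 1960 lever 16033
grey [223 242 242 242 243 244 244 243 232 186 125  52  68  83  84  96 129 158
 158 159 159 159 158 156 136  95 123 237 254 253 229 203 201 201 201]
28.05 [ 385.54122902 -224.83113863  137.12823001] [ 3.13842429e+00 -1.37343525e-03  1.24613868e+00] [-0.09823563  0.18330705  0.40898879]
```

move_arm(commands=[[[0,0,0],[0,0,0],0.3],[[0,0,0],[0,0,0],0.3],[[0,0,0],[0,0,0],0.3],[[0,0,0],[0,0,0],0.3],[[0,0,0],[0,0,0],0.3]])

```text
t: 28.55
eef_pos: [385.5, -225.0, 137.1]
tcp_rot: [3.138, -0.001, 1.246]
ft_force: [0.4, -0.6, -0.3]
opening: 0.302
grip_force: 0.0
```

```bash
python3 band.py
```

```text
band [  7  19  27 247 586 757 319   0   0] 1962 lever 16025
grey [223 242 242 242 243 244 244 242 232 186 125  52  68  83  84  96 129 158
 158 159 159 158 158 156 136  94 123 237 254 253 229 203 201 201 201]
28.6 [ 385.5440971  -225.00239537  137.15181184] [ 3.13823943e+00 -1.16002718e-03  1.24611677e+00] [ 0.27264846 -0.41228908 -0.50621537]
```

The post carries the lid with the gripper free, and the band is still about half out. I'll retreat straight up.

move_arm(commands=[[[0,0,0],[0,0,0],0.36],[[0,0,1],[0,0,0],0.36],[[0,0,1.5],[0,0,0],0.36],[[0,0,2],[0,0,0],0.36],[[0,0,3],[0,0,0],0.36],[[0,0,4],[0,0,0],0.36],[[0,0,4],[0,0,0],0.36],[[0,3,1],[0,0,0],0.36],[[0,3,0],[0,0,0],0.36],[[0,0,0],[0,0,0],0.36]])

```text
t: 29.6
eef_pos: [385.1, -162.7, 303.4]
tcp_rot: [3.137, -0.001, 1.248]
ft_force: [-0.5, 0.3, 0.1]
opening: 0.361
grip_force: 0.0
```

```bash
python3 band.py; python3 - <<'E'
from h import *
a=read_camera("side").astype(int); b=cv2.imread("pics/side0.png").astype(int)
d=np.abs(a-b).max(2)>70; 
for n,(x,y) in dict(mustard=(192,225),spice=(220,207),lemon=(440,227),tin=(415,200),spoon=(210,303)).items(): print(n,d[y-20:y+20,x-20:x+20].mean().round(3))
E
```

```text
band [  2  15  35 189 458 591 245   0   0] 1535 lever 15577
grey [181 212 211 211 212 214 215 211 192 145  95  38  49  62  62  72  98 122
 121 122 122 123 122 120 104  73  95 202 247 238 189 161 159 159 159]
29.65 [ 385.37982316 -163.94469231  303.19464052] [ 3.13683371e+00 -7.72675216e-04  1.24820810e+00] [-0.16074618 -0.06841338 -0.45133002]
mustard 0.0
spice 0.0
lemon 0.0
tin 0.0
spoon 0.0
```

```bash
python3 -c "
from cell import env
print(env.job_done())"
```

```text
the job is handed in; nothing more can be done
None
```

I handed the job in at about 30 s: the post is locked about 29 mm up by image estimate (30 mm is half-band), the lever is shut, the lid rests on the post, and the toast and bystanders look undisturbed; but my first lowering pressed the locked post down 5–8 mm, so I raised the lid, pulled the post back up with the lever still shut, and lowered it again.

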